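Press-tip a sliding lid over its lip and take out the sample

ROBOT

A 6-joint arm with a two-finger parallel gripper is mounted at the origin on the work surface. World frame = base frame: x ahead of the robot, y to its left, z up, the work surface at z = 0. Lengths are in m, angles in rad, forces in N, time in s.
With the tool pointing down it reaches from about 0.375 to 0.975 m from the base axis. Payload 3.8 kg.
Tool frame: the origin (TCP) lies midway between the tips of the shut fingers; the grasp point (between the pads) lies 19 mm behind it (bot.grip_depth is the distance from the TCP to the grasp point, in m); x points along the fingers, z is the direction in which the jaws open and shut, and the axes are right-handed (so a half turn about x gives the same grasp; the last joint's range is limited). The gripper opens to 85 mm and grips with 20 to 120 N. Pads are 22 mm wide; open, the fingers measure 114 mm over their backs; the gripper's body (76 mm by 85 mm) begins 54 mm behind the grasp point. The pads swing forward as they close: fully open they stand 13 mm farther back than shut.
Start: joints at [1.237, 0.264, 1.604, -0, 1.274, -0.037], TCP at [0.197, 0.645, 0.231] pointing down, gripper open.
Joint ranges: [-2.63, 2.63], [-0.94, 2.18], [0.31, 2.57], [-1.31, 4.45], [0, 2.66], [-2.55, 2.55]. Speed limits (rad/s): [2.57, 2.57, 3.14, 3.14, 3.14, 3.14].

INTERFACE

Orientations are given as a rotation vector (axis times angle).
In Python, from cell import readout, read_camera, job_done, recognise, outline_of, place_of, bot gives the robot as it stands.
- The arm moves only by the tool move_arm, never from a script. Its argument "motion" is a list that holds one entry, the list of rows, each a list of 7 numbers: the turn, a rotation vector about the tool's x, y, z in rad, then the shift along the tool's x, y, z in mm, then the closure, from -1 (fully open) to 1 (shut). A call has 1 to 5 rows; each row is the pose to reach, as a shift and turn from the pose measured when the call began, along the tool's axes at that moment; what a row does not reach only later rows make up. A row lasts 1/10 s, in which the tool goes at most 50 mm and 8.59 degrees, less where a joint would pass 70% of its speed; a pose out of reach is approached as far as the arm can. A call with a gripper value outside its range is refused whole. The fingers move at their own pace and stop on an object; the grip force is fixed at half the most. Time passes only in rows, so rows that repeat a pose let the fingers close. It gives the time, the measured TCP pose, the force and the opening at its end, in the units of the state.
- readout.observe(): the state, without advancing time (a new reading comes with each control period).
- read_camera(name): name is "scene" or "top" or "wrist"; returns a dict with "image" (400x640x3 uint8, red, green, blue), "depth" (400x640 float32, m along the optical axis (not along the pixel's ray), 0 where there is no reading), "fx", "fy", "cx", "cy" (pixels), "k1" (the pictures are not rectified: a ray, as slopes to the right and down, at radius r is drawn at 1 + k1 r^2 times it, then the intrinsics apply), "cam_to_world" (4x4, takes a point from camera to world coordinates); the wrist camera has in their place "T_tool_cam" (4x4, takes a point from camera to tool coordinates, whose origin is the TCP and whose axes are the tool frame's). Camera axes: x right, y down, z forward; pixel columns grow to the right and rows downward; lengths in m; the calibration is good to about 2 mm. A picture is of the moment at which its call begins: read the wrist's pose just before it.
- job_done(): hands the job in, once; it reports no verdict.
Trained networks look in a picture, given as the dict that the camera call returned (one of the last four; its "shot" number tells which), for a name from the list of things; names that differ only in an ending like _2 or _b are one class to them, and where a whole thing is asked for, a point or a joint stands for the part that bears it (a point fixed in the world has none). Each returns a list of dicts, best first, with "confidence" (0 to 1); they miss things now and then, are a little off and sometimes report something else, mostly with a low value. They report only what shows in the picture. A call takes as long as a camera call. They do not tell look-alikes from the thing itself.
- recognise(picture, name): "point" ([x, y, z] in m, in the coordinates of the camera as it stood for that picture, good to about 4 mm: the middle of the surface that is visible of it).
- outline_of(picture, name): "pixels" (400x640 bool, what is visible of it).
- place_of(picture, name): "point" ([x, y, z] in m, in the coordinates of the camera as it stood for that picture, good to about 4 mm: a listed point, or the origin of a listed thing).
The state is a dict: "clock": time; "joint_pos": joint angles; "qd": joint speeds; "joint_torque": joint torques, N m; "ee_pos": TCP position; "tool_rot": TCP orientation; "ft_force": force on the tool from outside, world axes, zero at the start; "torque": the same for the moment, N m; "grip_width": finger opening in m.
Only numpy, scipy, OpenCV 4.12 (cv2) and the standard library are available. Lean on these libraries where they do the work, as an engineer would, in place of code of your own. Each camera call takes 0.05 s, during which the arm holds its last target. There are 200 camera calls.

TASK

Open the sample case with the green lid: press gently on the rear end of the lid, behind the white ridge, so that its front edge lifts over the end lip, then push it forward until a little under half of its length sticks out, leaving it resting in its grooves. Then take out the wooden sample bar with the orange band and set it down gently, lying flat on the blue board; leave the case with the grey lid shut and the other things where they are.

Things in the scene. Friction and masses are not known exactly. Their poses are not given: they have to be found in the camera images.
- green_lid: Green lid, plate 204 x 100 x 6 mm, 0.2 to 0.4 kg, loose; x points to its front (lip) edge; origin centre of its underside: when shut at case x -3 (2 mm play), z 46, axes parallel to the case's. A white cross ridge (10 mm in x, 60 in y, centre x -52) stands 12 mm above the plate. Pushed 95 mm forward it rests on the lip, balanced, the rear of the well open
- green_case: Wooden sample case, fixed, 225 mm long (own x -115 to +110), 120 wide; origin under it at table level, z up. Its lid slides out towards the case's +x, over the dark end lip (x 101.5 to 111, top 4 to 16 mm above the shut lid's underside, set differently each time). Rear wall x -115 to -107, top z 49. Side walls outside |y| 52, top z 52 for x < -10. Well below the lid: floor z 8, x -107 to 102, |y| < 44 mm
- pivot (a point): where the green lid turns, case x -14, z 46: its long edges lie on ledges (|y| 44 to 52), level ahead of here, sloping down behind by 0.06 to 0.16 rad. Slope and lip are set together, differently each time: pressed until it bottoms on the slopes (3 to 10 mm down at the press point), the lid's front edge just clears the lip (by 2 to 3 mm); pressed 1.5 mm less it may catch
- groove_mouth (a point): rear end of the green case's grooves, case x -10, at the roofs' top z 79. From here to the lip the lid runs under side roofs (|y| 44 to 60, underside z 73), so it cannot be lifted straight off
- green_lid_front (a point): middle of the front (lip side) lower edge of the green lid, lid x +102, at its underside
- green_lid_press (a point): on the top face of the green lid, on its centre line at lid x -71, in the free 45 mm strip between rear edge and ridge: press here; the ridge's rear face is 14 mm ahead (x -57). Closed fingers fit. Under 2 N tips the lid; on bottoming the force rises steeply: stop at 5 to 10 N, over 30 harms it. Sliding takes a few N
- sample: brown wooden sample bar with an orange middle band, 26 (x) x 70 (y) x 26 mm high, about 50 g, lying across the rear part of the green case's well on its floor, under the lid, near x -59 in the case frame and roughly parallel to the case; origin centre of underside. Grip its 26 mm width
- board: flat blue presentation board, fixed, 160 (x) x 130 (y) x 6 mm; origin centre of underside, top face at 6 mm
- grey_case: Identical decoy case, fixed; same frame and sizes as the green case, with a grey lid
- grey_lid: Grey lid, plate 204 x 100 x 6 mm, 0.2 to 0.4 kg, loose; x points to its front (lip) edge; origin centre of its underside: when shut at case x -3 (2 mm play), z 46, axes parallel to the case's. A white cross ridge (10 mm in x, 60 in y, centre x -52) stands 12 mm above the plate. Leave it shut.
- small_can: small white paint can with red band and yellow rim, 84 mm across, 90 mm tall; origin centre of underside
- glue: white bottle with yellow cap, 64 mm across, 170 mm tall; origin centre of underside
- oak_chip: loose mid-brown wood chip 80 x 80 x 8 mm lying flat; origin centre of underside
- walnut_chip: loose dark wood chip 80 x 80 x 8 mm lying flat; origin centre of underside
- maple_chip: loose pale plywood chip 110 x 80 x 8 mm lying flat; origin centre of underside
- mug: blue mug, 80 mm across, 90 mm tall, handle to its +y; origin centre of underside
- sample_a (a point): centre of one end face of the sample bar (bar y -35, 13 mm above its underside)
- sample_b (a point): centre of one end face of the sample bar (bar y +35, 13 mm above its underside)
Not all that is in view belongs to the job. Of the things that look like the board, take the one that is farthest from the robot's base at the start.

How it is judged:
By the outcome, as a careful person would: the job done as asked, in the order asked, and still so for the second after the job is handed in, with the robot touching nothing.
It also fails if it takes over 58 s, if anything falls off the work surface, if the arm or the gripper's body presses on something with over 40 N, if the wrist force passes 120 N, or if a joint passes its speed limit or range.

## Working session

There is one attempt and no reset: what is moved stays moved. The work goes in short steps, Python scripts to look and compute and a tool call to move; the robot and the scene stay as the last step left them, time stands still between calls to the robot, and variables do not carry over. Pictures are saved under pics/ and viewed, about 8 in all and at most 12, crops included, and the job is handed in when it is done.

Besides the shell and the picture viewer there is one more tool, called after ">>>" as name(argument=value, ...) on one line, values as JSON. move_arm: Moves the arm, as the interface text tells. Its arguments: {"type":"object","properties":{"motion":{"type":"array"}},"required":["motion"]}

```bash
mkdir -p pics; ls
cat > h.py <<'E'
from cell import readout, read_camera, job_done, recognise, outline_of, place_of, bot
import numpy as np, cv2
from scipy.spatial.transform import Rotation as R
np.set_printoptions(precision=4,suppress=True)
def tool():
    s=readout.observe(); T=np.eye(4); T[:3,:3]=R.from_rotvec(s["tool_rot"]).as_matrix(); T[:3,3]=s["ee_pos"]; return T,s
def cam(name):
    T,s=tool(); p=read_camera(name)
    C=np.array(p["cam_to_world"]) if "cam_to_world" in p else T@np.array(p["T_tool_cam"])
    return p,C
def w(C,pt): return C[:3,:3]@np.array(pt)+C[:3,3]
def cloud(p,C):
    v,u=np.mgrid[0:400,0:640]; pts=np.stack([u,v],-1).reshape(-1,1,2).astype(float)
    K=np.array([[p["fx"],0,p["cx"]],[0,p["fy"],p["cy"]],[0,0,1.]])
    x=cv2.undistortPoints(pts,K,np.array([p["k1"],0,0,0.])).reshape(400,640,2)
    d=p["depth"]; P=np.dstack([x[...,0]*d,x[...,1]*d,d]); return P@C[:3,:3].T+C[:3,3]
def save(p,n): cv2.imwrite(f"pics/{n}.png",p["image"][...,::-1])
E
python3 - <<'E'
from h import *
T,s=tool(); print(s, T)
for c in ("top","scene"):
    p,C=cam(c); save(p,c+"1"); print(c,C[:3,3])
    for n in ["green_lid","green_case","pivot","groove_mouth","green_lid_front","green_lid_press","board","grey_case","grey_lid","small_can","glue","mug","oak_chip","walnut_chip","maple_chip","sample"]:
        print(n,[(w(C,r["point"]).round(4).tolist(),round(r["confidence"],2)) for r in place_of(p,n)[:3]])
E
```

```text
pics
{'clock': 0.0, 'joint_pos': array([ 1.2371,  0.2648,  1.6054, -0.    ,  1.2737, -0.0369]), 'qd': array([-0.0001, -0.0007,  0.0005,  0.0006,  0.002 , -0.0011]), 'joint_torque': array([ -0.0012, -51.5108, -36.7313,   0.0001,   0.0128,  -0.    ]), 'ee_pos': array([0.1972, 0.6448, 0.2299]), 'tool_rot': array([-0.9892,  1.337 ,  0.987 ]), 'ft_force': array([ 0.689 ,  0.0769, -0.2557]), 'torque': array([-0.0433, -0.0281,  0.0603]), 'grip_width': 0.0854910593851021} [[-0.0007 -0.9563  0.2924  0.1972]
 [-0.0021  0.2924  0.9563  0.6448]
 [-1.      0.0001 -0.0023  0.2299]
 [ 0.      0.      0.      1.    ]]
top [ 0.2643 -0.0177  1.3205]
green_lid [([0.6415, -0.232, 0.0467], 0.98)]
green_case [([0.6453, -0.2358, 0.001], 0.89), ([0.74, -0.2352, 0.0402], 0.15)]
pivot []
groove_mouth []
green_lid_front [([0.7398, -0.2355, 0.0413], 0.87)]
green_lid_press [([0.5739, -0.2328, 0.054], 0.72), ([0.4445, 0.2891, 0.003], 0.55)]
board [([0.4477, 0.2876, 0.002], 0.77), ([0.2166, 0.2681, -0.0039], 0.77), ([0.3536, -0.1167, 0.0022], 0.64)]
grey_case []
grey_lid [([0.6226, 0.0089, 0.044], 0.76)]
small_can
[... 656 characters left out ...]
_lid_front [([0.7362, -0.2358, 0.0515], 0.76)]
green_lid_press [([0.5701, -0.2331, 0.0494], 0.72), ([0.371, 0.0643, 0.0011], 0.43)]
board [([0.442, 0.2856, 0.0005], 0.7), ([0.221, 0.2703, 0.0019], 0.66)]
grey_case [([0.6182, 0.0128, -0.0017], 0.94)]
grey_lid [([0.6181, 0.0078, 0.0466], 0.59), ([0.6445, -0.2337, -0.0019], 0.22)]
small_can [([0.7018, 0.2255, 0.0017], 0.89)]
glue [([0.6665, 0.3611, 0.0019], 0.62)]
mug [([0.6262, -0.4571, 0.0026], 0.94)]
oak_chip [([0.3739, 0.0659, 0.0042], 0.81), ([0.6318, -0.2319, 0.08], 0.55)]
walnut_chip [([0.3502, -0.1182, 0.0019], 0.7), ([0.6665, 0.3622, 0.0049], 0.7)]
maple_chip [([0.4406, -0.4437, 0.0052], 0.88)]
sample [([0.3498, -0.117, 0.0003], 0.63)]
```

View pics/top1.png

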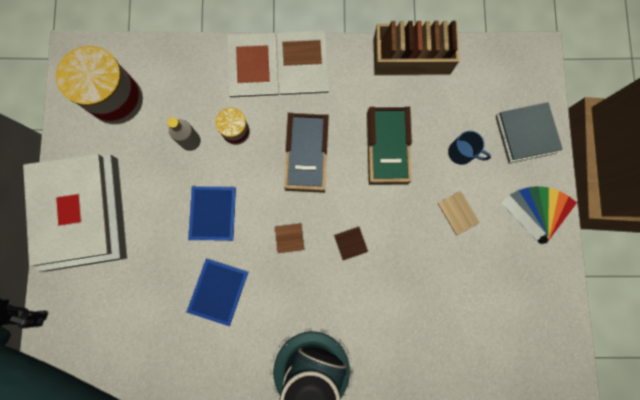

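Run:
```python
from h import *
p,C=cam("top"); W=cloud(p,C)
for n in ("green_lid","green_case","board","grey_lid"):
    for r in outline_of(p,n)[:3]:
        m=r["pixels"]&(p["depth"]>0); P=W[m]
        (c,sz,a)=cv2.minAreaRect((P[:,:2]*1000).astype(np.float32))
        print(n,r["confidence"],c,sz,a,np.median(P[:,2]),len(P))
img=p["image"]
hsv=cv2.cvtColor(img,cv2.COLOR_RGB2HSV)
g=(abs(hsv[...,0].astype(int)-60)<20)&(hsv[...,1]>80)
P=W[g&(W[...,2]>.03)]; print("green",cv2.minAreaRect((P[:,:2]*1000).astype(np.float32)),P[:,2].min(),P[:,2].max())
# ridge: white on the lid
m=(hsv[...,1]<60)&(hsv[...,2]>150)&(W[...,2]>.045)&(W[...,2]<.08)&(abs(W[...,1]+.234)<.06)&(abs(W[...,0]-.59)<.04)
P=W[m]; print("ridge",len(P), cv2.minAreaRect((P[:,:2]*1000).astype(np.float32)) if len(P) else 0)
```

```text
green_lid 0.95 (640.7974853515625, -233.63865661621094) (202.81643676757812, 104.7220687866211) 0.3428170084953308 0.05164609276945109 2175
green_lid 0.36 (448.48974609375, 290.58453369140625) (131.17591857910156, 159.74195861816406) 88.54174041748047 0.006099689658905949 2382
green_case 0.94 (642.0068969726562, -240.31813049316406) (138.5672149658203, 226.43243408203125) 89.74193572998047 0.05205528098231682 1226
board 0.71 (219.24913024902344, 267.12078857421875) (129.2721405029297, 158.69822692871094) 72.2159423828125 0.005902587341560794 2523
board 0.63 (449.2513122558594, 289.95062255859375) (135.25367736816406, 160.00076293945312) 89.18780517578125 0.006080604384107402 2390
grey_lid 0.84 (623.2791137695312, 12.49142837524414) (101.625732421875, 213.60922241210938) 86.98146057128906 0.051868844868572905 2261
green ((491.01507568359375, -180.93853759765625), (146.05003356933594, 539.2891845703125), 69.39655303955078) 0.043583956473924435 1.320501717106992
ridge 63 ((595.5162353515625, -249.86557006835938), (52.1250114440918, 88.07037353515625), 0.03418225795030594)
```

The picture shows the green lid at pixel (390,145), the grey one at (306,155), and two blue boards at (212,213) and (217,292). The base is at the bottom near (312,370), so the board at (212,213), world (0.449, 0.289), is the far one. I'll move above the green case with the fingers shut.

```bash
cat >> h.py <<'E'
def delta(pos,yaw):
    """rows for tool down, tool z (jaw axis) at world angle yaw; prints turn & shift"""
    T,s=tool(); D=np.array([0,0,-1.]); Z=np.array([np.cos(yaw),np.sin(yaw),0]); Rd=np.stack([D,np.cross(Z,D),Z],1)
    dr=R.from_matrix(T[:3,:3].T@Rd).as_rotvec(); dp=T[:3,:3].T@(np.array(pos)-T[:3,3])
    print("turn",dr.round(3),"shift mm",(dp*1000).round(1),"at",T[:3,3],"F",s["ft_force"].round(2),"t",s["clock"],"w",round(s["grip_width"],4),"j6",s["joint_pos"][5].round(2))
E
echo
```

>>> move_arm(motion=[[[-0.297, 0, 0, 0, -614, -731, 1], [-0.297, 0, 0, 0, -614, -731, 1], [-0.297, 0, 0, 0, -614, -731, 1], [-0.297, 0, 0, 0, -614, -731, 1], [-0.297, 0, 0, 0, -614, -731, 1]]])

```text
clock: 2.45
ee_pos: [0.2956, 0.4137, 0.2314]
tool_rot: [-1.21, 1.208, 1.21]
ft_force: [0.6, 0.0, 0.7]
grip_width: 0.0119
```

```bash
python3 -c "
from h import *
delta([.57,-.2335,.23],np.pi/2);print(np.array(tool()[1]['joint_pos']))"
```

```text
turn [0.001 0.    0.001] shift mm [   1.3 -273.8 -647.4] at [0.2956 0.4137 0.2314] F [0.63 0.02 0.71] t 2.45 w 0.0119 j6 -0.67
[ 0.9015 -0.0545  1.9537 -0.0002  1.2418 -0.6701]
```

>>> move_arm(motion=[[[0, 0, 0, 0, -274, -647, 1], [0, 0, 0, 0, -274, -647, 1], [0, 0, 0, 0, -274, -647, 1], [0, 0, 0, 0, -274, -647, 1], [0, 0, 0, 0, -274, -647, 1]]])

```text
clock: 2.95
ee_pos: [0.3932, 0.1835, 0.2318]
tool_rot: [-1.211, 1.206, 1.209]
ft_force: [0.6, 0.1, 0.4]
grip_width: 0.0004
```

>>> move_arm(motion=[[[0, 0, 0, 0, -175, -413, 1], [0, 0, 0, 0, -175, -413, 1], [0, 0, 0, 0, -175, -413, 1], [0, 0, 0, 0, -175, -413, 1], [0, 0, 0, 0, -175, -413, 1]]])

```text
clock: 3.45
ee_pos: [0.491, -0.0471, 0.2321]
tool_rot: [-1.211, 1.206, 1.208]
ft_force: [1.1, 0.5, 0.0]
grip_width: -0.0
```

```bash
python3 -c "
from h import *
delta([.57,-.2335,.23],np.pi/2);print(np.array(tool()[1]['joint_pos']))"
```

```text
turn [0.001 0.001 0.003] shift mm [   2.2  -78.8 -186.5] at [ 0.491  -0.0471  0.2321] F [1.07 0.54 0.05] t 3.45 w -0.0 j6 -1.72
[-0.147  -0.0873  1.983   0.0015  1.2427 -1.7191]
```

>>> move_arm(motion=[[[0, 0, 0, -30, -79, -187, 1], [0, 0, 0, -30, -79, -187, 1], [0, 0, 0, -30, -79, -187, 1], [0, 0, 0, -30, -79, -187, 1], [0, 0, 0, -30, -79, -187, 1]]])

```text
clock: 3.95
ee_pos: [0.5719, -0.2393, 0.2631]
tool_rot: [-1.211, 1.208, 1.202]
ft_force: [0.4, 0.1, -0.2]
grip_width: -0.0003
```

Run:
```python
from h import *
p,C=cam("wrist"); save(p,"w1"); W=cloud(p,C)
delta([.57,-.2335,.08],np.pi/2)
for n in ["green_lid","green_case","green_lid_press","green_lid_front","groove_mouth"]:
    print(n,[(w(C,r["point"]).round(4).tolist(),round(r["confidence"],2)) for r in place_of(p,n)[:2]])
np.savez("w1.npz",W=W,im=p["image"])
for r in outline_of(p,"green_lid")[:1]:
    P=W[r["pixels"]&(p["depth"]>0)]; print(P.min(0),P.max(0),cv2.minAreaRect((P[:,:2]*1000).astype(np.float32)))
```

```text
turn [-0.003 -0.001  0.005] shift mm [182.6   2.2   4.4] at [ 0.5713 -0.2378  0.2626] F [ 0.47 -0.72  0.63] t 4.0 w 0.0 j6 -2.0
green_lid [([0.6372, -0.2349, 0.0538], 0.57)]
green_case []
green_lid_press [([0.5712, -0.2339, 0.0548], 0.95)]
green_lid_front []
groove_mouth []
[ 0.5389 -0.2841  0.0431] [ 0.7434 -0.1817  0.2837] ((641.22802734375, -232.50730895996094), (205.61997985839844, 101.48616790771484), 0.8289043307304382)
```

View pics/w1.png

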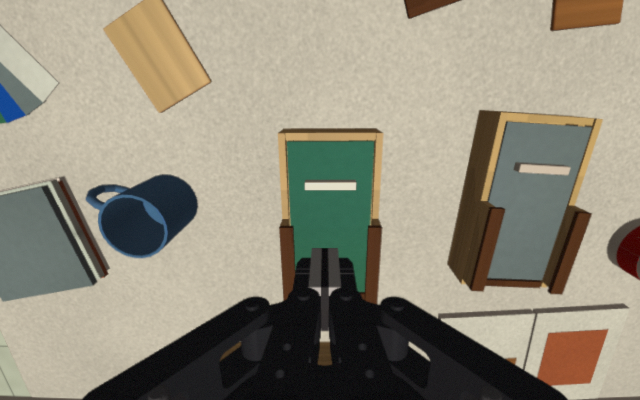

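The wrist view shows the green lid at (330,215) with its ridge at (330,186), case edges at columns 281 and 380, well aligned with the tool. Next is the ridge position and the yaw.

Run:
```python
from h import *
d=np.load("w1.npz"); W=d["W"]; im=d["im"]
hsv=cv2.cvtColor(im,cv2.COLOR_RGB2HSV)
m=np.zeros((400,640),bool); m[172:200,295:365]=1; m&=(hsv[...,1]<70)&(hsv[...,2]>170)
P=W[m]; print("ridge",len(P),P.min(0),P.max(0),np.median(P[:,2]))
v,u=np.nonzero(m); P=W[m]; k=np.polyfit(P[:,1],P[:,0],1); print("ridge slope dx/dy",k, P[:,:2].mean(0))
g=(abs(hsv[...,0].astype(int)-75)<25)&(hsv[...,1]>80); g[:,:270]=0; g[:,395:]=0; g[240:]=0;g[:120]=0
L=[];Rr=[]
for r in range(145,218):
    c=np.nonzero(g[r])[0]; L.append(W[r,c[0]+1]);Rr.append(W[r,c[-1]-1])
L=np.array(L);Rr=np.array(Rr)
for e in(L,Rr): print("edge dy/dx",np.polyfit(e[:,0],e[:,1],1),e[:,1].mean(),e[:,2].mean())
c=np.nonzero(g.any(1))[0]; print("rear edge row",c[0],[W[c[0]+1,q] for q in (300,330,360)])
```

```text
ridge 375 [ 0.4871 -0.2622  0.0627] [ 0.5934 -0.204   0.4061] 0.06488906287121016
ridge slope dx/dy [-0.0039  0.5879] [ 0.5888 -0.2323]
edge dy/dx [-0.064  -0.2425] -0.2799640236234205 0.05776621807439282
edge dy/dx [-0.0111 -0.1789] -0.18548268556728026 0.052912693648172124
rear edge row 141 [array([ 0.5403, -0.2675,  0.0524]), array([ 0.5402, -0.2331,  0.0539]), array([ 0.5405, -0.1987,  0.0524])]
```

>>> move_arm(motion=[[[-0.003, -0.001, 0.005, 100, 2, 4.5, 1], [-0.003, -0.001, 0.005, 160, 2, 4.5, 1], [-0.003, -0.001, 0.005, 195, 2, 4.5, 1], [-0.003, -0.001, 0.005, 198, 2, 4.5, 1], [-0.003, -0.001, 0.005, 199, 2, 4.5, 1]]])

```text
clock: 4.8
ee_pos: [0.5613, -0.2231, 0.0552]
tool_rot: [-1.2, 1.211, 1.231]
ft_force: [-1.5, 0.5, -1.2]
grip_width: 0.0002
```

```bash
python3 -c "
from h import *
delta([.5695,-.233,.052],np.pi/2)"
```

```text
turn [ 0.007  0.009 -0.017] shift mm [ 3.  -8.2 -9.9] at [ 0.5613 -0.2231  0.0552] F [-1.49  0.47 -1.16] t 4.8 w 0.0002 j6 -2.0
```

>>> move_arm(motion=[[[0.007, 0.009, -0.017, -5, -8, -10, 1], [0.007, 0.009, -0.017, -5, -8, -10, 1], [0.007, 0.009, -0.017, -5, -8, -10, 1]]])

```text
clock: 5.1
ee_pos: [0.5722, -0.2344, 0.0638]
tool_rot: [-1.214, 1.206, 1.203]
ft_force: [0.8, -0.2, 0.6]
grip_width: 0.0002
```

```bash
python3 -c "
from h import *
delta([.5695,-.233,.052],np.pi/2)"
```

```text
turn [ 0.    -0.003  0.006] shift mm [11.8  2.7  1.4] at [ 0.5722 -0.2344  0.0638] F [ 0.77 -0.23  0.64] t 5.1 w 0.0002 j6 -2.0
```

>>> move_arm(motion=[[[0, -0.003, 0.006, 3, 2.5, 1.4, 1], [0, -0.003, 0.006, 6, 2.5, 1.4, 1], [0, -0.003, 0.006, 9, 2.5, 1.4, 1], [0, -0.003, 0.006, 11, 2.5, 1.4, 1], [0, -0.003, 0.006, 11, 2.5, 1.4, 1]]])

```text
clock: 5.6
ee_pos: [0.5692, -0.2328, 0.0521]
tool_rot: [-1.208, 1.209, 1.21]
ft_force: [-0.4, 0.3, 1.2]
grip_width: -0.0002
```

```bash
python3 -c "
from h import *
delta([.5695,-.233,.052],np.pi/2)"
```

```text
turn [ 0.     0.001 -0.001] shift mm [ 0.1 -0.3 -0.2] at [ 0.5692 -0.2328  0.0521] F [-0.38  0.32  1.15] t 5.6 w -0.0002 j6 -2.0
```

Well placed and near contact. I'll press in 1 mm steps.

>>> move_arm(motion=[[[0, 0, 0, 1, 0, 0, 1], [0, 0, 0, 2, 0, 0, 1], [0, 0, 0, 2, 0, 0, 1], [0, 0, 0, 2, 0, 0, 1]]])

```text
clock: 6.0
ee_pos: [0.5691, -0.2328, 0.0501]
tool_rot: [-1.208, 1.209, 1.211]
ft_force: [-0.1, 0.3, 0.7]
grip_width: 0.0001
```

>>> move_arm(motion=[[[0, 0, 0, 1, 0, 0, 1], [0, 0, 0, 1, 0, 0, 1], [0, 0, 0, 1, 0, 0, 1]]])

```text
clock: 6.3
ee_pos: [0.5691, -0.2328, 0.0491]
tool_rot: [-1.208, 1.209, 1.211]
ft_force: [0.0, -0.4, 0.6]
grip_width: -0.0
```

>>> move_arm(motion=[[[0, 0, 0, 1, 0, 0, 1], [0, 0, 0, 1, 0, 0, 1], [0, 0, 0, 1, 0, 0, 1]]])

```text
clock: 6.6
ee_pos: [0.5691, -0.2328, 0.0481]
tool_rot: [-1.208, 1.209, 1.211]
ft_force: [0.5, 0.2, 0.6]
grip_width: 0.0
```

>>> move_arm(motion=[[[0, 0, 0, 1, 0, 0, 1], [0, 0, 0, 1, 0, 0, 1], [0, 0, 0, 1, 0, 0, 1]]])

```text
clock: 6.9
ee_pos: [0.5692, -0.2328, 0.0477]
tool_rot: [-1.208, 1.209, 1.21]
ft_force: [-2.6, 1.4, 5.5]
grip_width: 0.0
```

>>> move_arm(motion=[[[0, 0, 0, 1, 0, 0, 1], [0, 0, 0, 1, 0, 0, 1], [0, 0, 0, 1, 0, 0, 1]]])

```text
clock: 7.2
ee_pos: [0.5693, -0.2328, 0.0476]
tool_rot: [-1.208, 1.209, 1.21]
ft_force: [-2.6, 1.0, 7.6]
grip_width: -0.0001
```

>>> move_arm(motion=[[[0, 0, 0, 1, 0, 0, 1], [0, 0, 0, 1, 0, 0, 1], [0, 0, 0, 1, 0, 0, 1]]])

```text
clock: 7.5
ee_pos: [0.5693, -0.2328, 0.0476]
tool_rot: [-1.208, 1.209, 1.211]
ft_force: [-3.4, 1.9, 7.5]
grip_width: 0.0002
```

Run:
```python
from h import *
for c in("top","scene"):
    p,C=cam(c); W=cloud(p,C)
    for x0 in (.64,.68,.72,.735,.748):
        m=(abs(W[...,0]-x0)<.006)&(abs(W[...,1]+.233)<.03)&(W[...,2]<.1); print(c,x0,m.sum(),np.median(W[...,2][m]))
    if c=="scene": cv2.imwrite("pics/s2.png",cv2.resize(p["image"][...,::-1][100:300,150:470],(800,500)))
delta([.5695,-.233,.052],np.pi/2)
```

```text
top 0.64 4 0.05224882895886862
top 0.68 19 0.055819252322669266
top 0.72 34 0.05791810115582208
top 0.735 48 0.05980344490014311
top 0.748 39 0.05242735313419056
scene 0.64 63 0.054912163688968785
scene 0.68 72 0.05805374973135957
scene 0.72 77 0.06117875689709684
scene 0.735 97 0.06185306061390794
scene 0.748 133 0.051992111868119806
turn [ 0.     0.001 -0.001] shift mm [-4.4 -0.2 -0.2] at [ 0.5693 -0.2328  0.0476] F [-4.03  2.08  8.07] t 7.6 w 0.0003 j6 -2.0
```

View pics/s2.png

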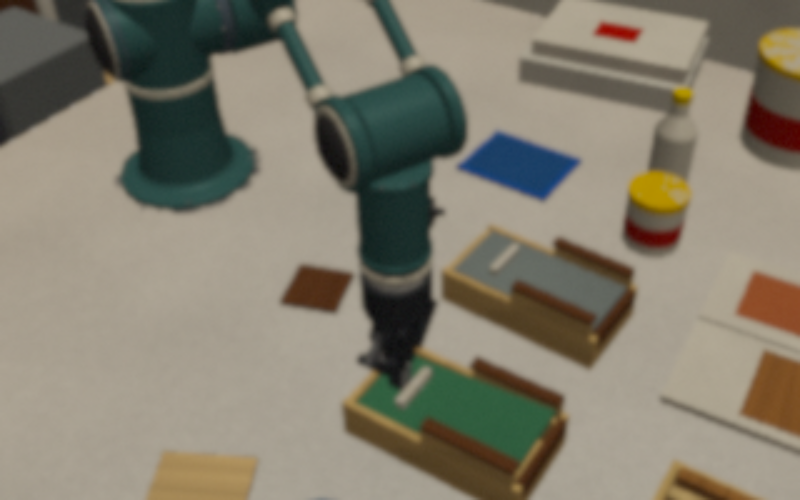

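The lid is tilted about 0.085 rad. The front underside is at about z 55 with the lip top near 52, so it clears. Now I'll push forward, keeping the preload and following the slope.

>>> move_arm(motion=[[[0, 0, 0, 0.9, -2, 0, 1], [0, 0, 0, 0.8, -4, 0, 1], [0, 0, 0, 0.7, -6, 0, 1], [0, 0, 0, 0.6, -8, 0, 1], [0, 0, 0, 0.6, -8, 0, 1]]])

```text
clock: 8.1
ee_pos: [0.5758, -0.2331, 0.0481]
tool_rot: [-1.207, 1.211, 1.213]
ft_force: [-7.5, 0.5, 12.0]
grip_width: -0.0002
```

>>> move_arm(motion=[[[0, 0, 0, 0.9, -2, 0, 1], [0, 0, 0, 0.8, -4, 0, 1], [0, 0, 0, 0.7, -6, 0, 1], [0, 0, 0, 0.6, -8, 0, 1], [0, 0, 0, 0.6, -8, 0, 1]]])

```text
clock: 8.6
ee_pos: [0.5823, -0.2334, 0.0486]
tool_rot: [-1.206, 1.214, 1.216]
ft_force: [-7.9, 0.7, 11.5]
grip_width: 0.0002
```

```bash
cat > lid.py <<'E'
from h import *
p,C=cam("top"); W=cloud(p,C); hsv=cv2.cvtColor(p["image"],cv2.COLOR_RGB2HSV)
g=(abs(hsv[...,0].astype(int)-75)<25)&(hsv[...,1]>80)&(abs(W[...,1]+.233)<.035)&(W[...,0]>.5)&(W[...,2]<.12)&(W[...,2]>.03)
P=W[g]; i=P[:,0].argsort(); print("lid front",P[i[-3:]],"rear",P[i[:3]])
for x0 in np.arange(.62,.86,.03):
    m=g&(abs(W[...,0]-x0)<.008)&(abs(W[...,1]+.233)<.035)
    if m.any(): print(x0.round(3),np.median(W[...,2][m]).round(4),end="; ")
delta([.5695,-.233,.052],np.pi/2)
E
python3 lid.py
```

```text
lid front [[ 0.7507 -0.2259  0.0601]
 [ 0.7508 -0.2022  0.0601]
 [ 0.7511 -0.1994  0.0594]] rear [[ 0.652  -0.2003  0.0531]
 [ 0.6557 -0.2007  0.0509]
 [ 0.6559 -0.2038  0.0501]]
0.65 0.052; 0.68 0.055; 0.71 0.0575; 0.74 0.0601; turn [ 0.001  0.001 -0.007] shift mm [-3.3 12.8  0.4] at [ 0.5823 -0.2334  0.0486] F [-8.67 -0.07 12.  ] t 8.65 w -0.0003 j6 -1.99
```

>>> move_arm(motion=[[[0, 0, 0, 0.5, -3, 0, 1], [0, 0, 0, 0.2, -6, 0, 1], [0, 0, 0, 0, -9, 0, 1], [0, 0, 0, -0.2, -12, 0, 1], [0, 0, 0, -0.2, -12, 0, 1]]])

```text
clock: 9.15
ee_pos: [0.5933, -0.2337, 0.0495]
tool_rot: [-1.205, 1.215, 1.218]
ft_force: [-5.9, 0.3, 9.1]
grip_width: 0.0001
```

```bash
python3 lid.py
```

```text
lid front [[ 0.7605 -0.2145  0.0588]
 [ 0.7606 -0.2057  0.0587]
 [ 0.7611 -0.2088  0.0574]] rear [[ 0.6655 -0.2     0.0584]
 [ 0.6676 -0.198   0.0519]
 [ 0.6688 -0.2032  0.0575]]
0.68 0.0562; 0.71 0.057; 0.74 0.0607; turn [ 0.001  0.001 -0.01 ] shift mm [-2.2 23.8  0.7] at [ 0.5933 -0.2337  0.0496] F [-6.3  -0.56  9.92] t 9.2 w -0.0 j6 -1.98
```

The front edge is beyond the lip (0.761 against 0.755). I'll lift off the plate and push on the ridge only.

>>> move_arm(motion=[[[0, 0, 0.01, -3, -2, -0.5, 1], [0, 0, 0.01, -6.5, -6, -0.5, 1], [0, 0, 0.01, -6.5, -12, -0.5, 1], [0, 0, 0.01, -6.5, -18, -0.5, 1], [0, 0, 0.01, -6.5, -24, -0.5, 1]]])

```text
clock: 9.7
ee_pos: [0.6178, -0.2341, 0.0557]
tool_rot: [-1.2, 1.223, 1.225]
ft_force: [-3.8, 0.0, 1.7]
grip_width: -0.0002
```

```bash
python3 lid.py
```

```text
lid front [[ 0.7815 -0.2119  0.0609]
 [ 0.7823 -0.2182  0.0588]
 [ 0.7825 -0.2004  0.0584]] rear [[ 0.7043 -0.199   0.0524]
 [ 0.7061 -0.2015  0.0558]
 [ 0.7069 -0.1989  0.0536]]
0.71 0.0563; 0.74 0.0582; 0.77 0.0594; turn [ 0.001  0.    -0.018] shift mm [ 4.7 49.4  1.3] at [ 0.619  -0.2342  0.0558] F [ 0.17 -0.2  -0.74] t 9.75 w 0.0002 j6 -1.96
```

>>> move_arm(motion=[[[0, 0, -0.018, -0.5, -6, 1, 1], [0, 0, -0.018, -0.5, -12, 1, 1], [0, 0, -0.018, -0.8, -18, 1, 1], [0, 0, -0.018, -1, -24, 1, 1], [0, 0, -0.018, -1, -26, 1, 1]]])

```text
clock: 10.25
ee_pos: [0.6461, -0.2332, 0.0565]
tool_rot: [-1.211, 1.208, 1.21]
ft_force: [-2.7, 0.2, 2.4]
grip_width: 0.0001
```

```bash
python3 lid.py
```

```text
lid front [[ 0.8129 -0.2667  0.0598]
 [ 0.8133 -0.21    0.0596]
 [ 0.8144 -0.2224  0.0568]] rear [[ 0.7323 -0.1987  0.0602]
 [ 0.7332 -0.2021  0.0577]
 [ 0.7362 -0.1991  0.0579]]
0.74 0.0579; 0.77 0.0596; 0.8 0.0605; turn [0.002 0.    0.001] shift mm [ 4.4 76.6  0.3] at [ 0.6461 -0.2332  0.0564] F [ 0.   -1.03 -0.05] t 10.3 w 0.0004 j6 -1.96
```

>>> move_arm(motion=[[[0, 0, 0, -0.5, -6, 0, 1], [0, 0, 0, -0.5, -12, 0, 1], [0, 0, 0, -0.5, -17, 0, 1], [0, 0, 0, -0.5, -21, 0, 1], [0, 0, 0, -0.5, -21, 0, 1]]])

```text
clock: 10.8
ee_pos: [0.6682, -0.2332, 0.057]
tool_rot: [-1.212, 1.207, 1.209]
ft_force: [-0.3, 0.2, -1.3]
grip_width: 0.0
```

```bash
python3 lid.py; python3 -c "
from h import *
p,C=cam('scene'); print([(n,w(C,r['point']),r['confidence']) for n in ('green_lid_front','green_lid','green_case','sample') for r in place_of(p,n)[:2]])"
```

```text
lid front [[ 0.8344 -0.1984  0.0616]
 [ 0.8364 -0.205   0.0571]
 [ 0.8366 -0.2639  0.0631]] rear [[ 0.7618 -0.2001  0.0557]
 [ 0.7633 -0.2026  0.0597]
 [ 0.7635 -0.1997  0.0594]]
0.77 0.0587; 0.8 0.0612; 0.83 0.0633; turn [ 0.002 -0.     0.002] shift mm [ 4.8 98.5  0.4] at [ 0.668  -0.2332  0.057 ] F [-0.87  0.6   0.46] t 10.85 w 0.0 j6 -1.94
[('green_lid_front', array([ 0.8324, -0.2366,  0.0591]), 0.58), ('green_lid_front', array([ 0.6469, -0.2359, -0.0003]), 0.4), ('green_lid', array([ 0.7361, -0.2348,  0.0558]), 0.65), ('green_lid', array([ 0.6299, -0.2341,  0.0511]), 0.42), ('green_case', array([ 0.6464, -0.2341, -0.0008]), 0.96), ('green_case', array([0.3727, 0.0639, 0.0041]), 0.52), ('sample', array([ 0.5869, -0.1934,  0.0233]), 0.67), ('sample', array([ 0.5857, -0.2319,  0.0087]), 0.56)]
```

Lid front is at about 0.836, so it has moved ~94 mm and the tool is unloaded. I'll back off, rise and turn 90° for the grasp.

>>> move_arm(motion=[[[0, 0, 0, -2, 15, 0, 1], [0, 0, 0, -40, 25, 0, 1], [0.15, 0, 0, -90, 60, 0, 1], [0.3, 0, 0, -140, 83, 0, 1], [0.45, 0, 0, -170, 83, 0, 0.2]]])

```text
clock: 11.6
ee_pos: [0.5815, -0.2331, 0.228]
tool_rot: [-0.867, 1.391, 0.868]
ft_force: [0.5, -0.2, -0.2]
grip_width: 0.0132
```

```bash
python3 -c "
from h import *
delta([.585,-.233,.23],0)"
```

```text
turn [ 1.115 -0.    -0.001] shift mm [-2.  -3.1  1.6] at [ 0.5815 -0.2331  0.228 ] F [ 0.46 -0.22 -0.25] t 11.6 w 0.0132 j6 -1.54
```

>>> move_arm(motion=[[[0.15, 0, 0, -2, -3, 2, 0], [0.3, 0, 0, -2, -3, 2, 0], [0.45, 0, 0, -2, -3, 2, 0], [0.6, 0, 0, -2, -3, 2, 0], [0.75, 0, 0, -2, -3, 2, 0]]])

```text
clock: 12.1
ee_pos: [0.585, -0.2326, 0.2302]
tool_rot: [-0.287, 1.552, 0.288]
ft_force: [-0.4, 0.2, -0.8]
grip_width: 0.0426
```

>>> move_arm(motion=[[[0.15, 0, 0, 0, 0, 0, 0], [0.3, 0, 0, 0, 0, 0, 0], [0.37, 0, 0, 0, 0, 0, 0], [0.37, 0, 0, 0, 0, 0, 0]]])

```text
clock: 12.5
ee_pos: [0.5849, -0.2325, 0.2303]
tool_rot: [0.004, 1.571, -0.003]
ft_force: [-0.8, -0.5, -0.4]
grip_width: 0.043
```

Run:
```python
from h import *
p,C=cam("wrist"); save(p,"w2"); W=cloud(p,C); np.savez("w2.npz",W=W,im=p["image"])
delta([.585,-.233,.23],0)
for n in ["sample","sample_a","sample_b","green_case"]:
    print(n,[(w(C,r["point"]).round(4).tolist(),round(r["confidence"],2)) for r in place_of(p,n)[:2]])
for r in outline_of(p,"sample")[:2]:
    P=W[r["pixels"]&(p["depth"]>0)]; P=P[P[:,2]>.028]; print(r["confidence"],len(P),P.min(0),P.max(0),cv2.minAreaRect((P[:,:2]*1000).astype(np.float32)))
```

```text
turn [-0.002  0.    -0.   ] shift mm [ 0.2 -0.5  0.1] at [ 0.5849 -0.2325  0.2302] F [ 0.27  0.73 -0.36] t 12.55 w 0.0426 j6 -0.42
sample [([0.5891, -0.1967, 0.0226], 0.95), ([0.5867, -0.2646, 0.0263], 0.71)]
sample_a [([0.5891, -0.1967, 0.0226], 0.95), ([0.5867, -0.2646, 0.0263], 0.71)]
sample_b [([0.5891, -0.1967, 0.0226], 0.95), ([0.5867, -0.2646, 0.0263], 0.71)]
green_case [([0.6478, -0.2336, 0.0034], 0.82)]
0.56 1377 [ 0.5755 -0.2638  0.0281] [ 0.6019 -0.194   0.0376] ((588.83544921875, -228.90054321289062), (69.73157501220703, 26.12486457824707), 89.48808288574219)
0.16 8433 [ 0.5296 -0.2936  0.028 ] [ 0.7577 -0.1723  0.0826] ((643.8305053710938, -233.04893493652344), (228.10549926757812, 121.12052154541016), 0.16461054980754852)
```

View pics/w2.png

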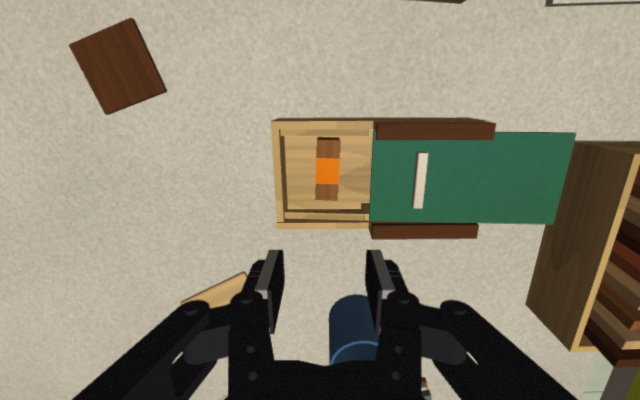

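The bar lies at pixel (327,170), centre ≈ (0.588, −0.230), nearly parallel to the case, and the rear of the well is open. Descending with a 43 mm opening.

>>> move_arm(motion=[[[0, 0, 0, 35, -1, 1, 0], [0, 0, 0, 70, -2, 2, 0], [0, 0, 0, 105, -2.5, 3, 0], [0, 0, 0, 130, -2.5, 3, 0], [0, 0, 0, 135, -2.5, 3, 0]]])

```text
clock: 13.3
ee_pos: [0.585, -0.2337, 0.0909]
tool_rot: [0.005, 1.578, 0.001]
ft_force: [-0.2, -0.1, -0.2]
grip_width: 0.0428
```

```bash
python3 -c "
from h import *
delta([.588,-.230,.013],0)"
```

```text
turn [-0.003 -0.007 -0.004] shift mm [77.9  3.4  3.5] at [ 0.585  -0.2337  0.0909] F [-0.2  -0.11 -0.24] t 13.3 w 0.0428 j6 -0.42
```

>>> move_arm(motion=[[[0, -0.007, 0, 15, 3.4, 3.5, 0], [0, -0.007, 0, 30, 3.4, 3.5, 0], [0, -0.007, 0, 45, 3.4, 3.5, 0], [0, -0.007, 0, 50, 3.4, 3.5, 0], [0, -0.007, 0, 50, 3.4, 3.5, 0]]])

```text
clock: 13.8
ee_pos: [0.5875, -0.23, 0.04]
tool_rot: [0.005, 1.572, 0.001]
ft_force: [0.2, 0.2, 0.4]
grip_width: 0.0427
```

```bash
python3 -c "
from h import *
delta([.588,-.230,.013],0)"
```

```text
turn [-0.003 -0.002 -0.004] shift mm [27.  -0.1  0.5] at [ 0.5875 -0.23    0.04  ] F [0.2  0.17 0.36] t 13.8 w 0.0427 j6 -0.41
```

>>> move_arm(motion=[[[0, 0, 0, 8, 0, 0.5, 0], [0, 0, 0, 16, 0, 0.5, 0], [0, 0, 0, 23, 0, 0.5, 0], [0, 0, 0, 26, 0, 0.5, 0], [0, 0, 0, 26, 0, 0.5, 0]]])

```text
clock: 14.3
ee_pos: [0.5874, -0.2296, 0.0131]
tool_rot: [0.006, 1.574, 0.002]
ft_force: [-0.2, 0.2, -0.5]
grip_width: 0.0432
```

>>> move_arm(motion=[[[0, 0, 0, 0, 0, 0, 0.2], [0, 0, 0, 0, 0, 0, 0.4], [0, 0, 0, 0, 0, 0, 0.6], [0, 0, 0, 0, 0, 0, 0.7], [0, 0, 0, 0, 0, 0, 0.7]]])

```text
clock: 14.8
ee_pos: [0.5877, -0.2298, 0.0136]
tool_rot: [0.006, 1.573, 0.001]
ft_force: [0.3, -0.4, 1.1]
grip_width: 0.0251
```

>>> move_arm(motion=[[[0, 0, 0, 0, 0, 0, 1], [0, 0, 0, 0, 0, 0, 1], [0, 0, 0, 0, 0, 0, 1]]])

```text
clock: 15.1
ee_pos: [0.5877, -0.2297, 0.0136]
tool_rot: [0.006, 1.573, 0.001]
ft_force: [-0.9, -0.4, 0.3]
grip_width: 0.0249
```

Gripped (24.9 mm). Lifting straight up.

>>> move_arm(motion=[[[0, 0, 0, -15, 0, 0, 1], [0, 0, 0, -45, 0, 0, 1], [0, 0, 0, -85, 0, 0, 1], [0, 0, 0, -125, 0, 0, 1], [0, 0, 0, -165, 0, 0, 1]]])

```text
clock: 15.6
ee_pos: [0.5878, -0.2304, 0.181]
tool_rot: [0.005, 1.573, 0.001]
ft_force: [-0.1, -1.0, 0.2]
grip_width: 0.0249
```

```bash
python3 -c "
from h import *
delta([.449,.289,.19],0)"; python3 lid.py
```

```text
turn [-0.003 -0.002 -0.004] shift mm [  -6.5  519.  -140.2] at [ 0.5878 -0.2304  0.181 ] F [-0.12 -0.96  0.17] t 15.6 w 0.0249 j6 -0.41
lid front [[ 0.8354 -0.1987  0.0594]
 [ 0.836  -0.2079  0.0578]
 [ 0.837  -0.2022  0.0559]] rear [[ 0.6511 -0.1999  0.0561]
 [ 0.6558 -0.2008  0.0506]
 [ 0.6595 -0.2012  0.0486]]
0.65 0.0534; 0.68 0.0528; 0.71 0.0552; 0.74 0.0582; 0.77 0.0588; 0.8 0.0615; 0.83 0.062; turn [-1.573  0.007  0.008] shift mm [137.7  -0.8 -23.9] at [ 0.5921 -0.2322  0.1899] F [ 3.1  -1.68  4.64] t 15.65 w 0.0248 j6 -0.41
```

>>> move_arm(motion=[[[0, 0, 0, -10, 40, -11, 1], [0, 0, 0, -10, 85, -23, 1], [0, 0, 0, -10, 130, -35, 1], [0, 0, 0, -10, 175, -47, 1], [0, 0, 0, -10, 220, -59, 1]]])

```text
clock: 16.15
ee_pos: [0.5329, -0.0105, 0.2002]
tool_rot: [0.002, 1.56, -0.003]
ft_force: [1.2, 0.2, -0.6]
grip_width: 0.0249
```

>>> move_arm(motion=[[[0, 0, 0, 0, 45, -12, 1], [0, 0, 0, 0, 90, -24, 1], [0, 0, 0, 0, 135, -36, 1], [0, 0, 0, 0, 180, -48, 1], [0, 0, 0, 0, 220, -59, 1]]])

```text
clock: 16.65
ee_pos: [0.4737, 0.2117, 0.2004]
tool_rot: [0.002, 1.558, -0.002]
ft_force: [0.7, -0.7, -0.9]
grip_width: 0.0245
```

```bash
python3 -c "
from h import *
delta([.449,.289,.10],0)"
```

```text
turn [-0.003  0.012 -0.   ] shift mm [100.1  77.2 -26.2] at [0.4737 0.2117 0.2004] F [ 0.7  -0.72 -0.91] t 16.65 w 0.0245 j6 0.38
```

>>> move_arm(motion=[[[0, 0.012, 0, 10, 35, -12, 1], [0, 0.012, 0, 30, 65, -22, 1], [0, 0.012, 0, 60, 77, -26, 1], [0, 0.012, 0, 95, 77, -26, 1], [0, 0.012, 0, 125, 77, -26, 1]]])

```text
clock: 17.15
ee_pos: [0.449, 0.2895, 0.0745]
tool_rot: [0.001, 1.57, -0.0]
ft_force: [0.3, -0.1, -1.3]
grip_width: 0.0251
```

>>> move_arm(motion=[[[0, 0, 0, 12, 0, 0, 1], [0, 0, 0, 18, 0, 0, 1], [0, 0, 0, 18, 0, 0, 1]]])

```text
clock: 17.45
ee_pos: [0.4492, 0.2895, 0.0569]
tool_rot: [0.001, 1.57, -0.001]
ft_force: [-0.7, -0.2, -0.1]
grip_width: 0.0242
```

Run:
```python
from h import *
delta([.449,.289,.0125],0)
p,C=cam("wrist"); save(p,"w3")
p,C=cam("scene");print([(n,w(C,r['point']),r['confidence']) for n in ('sample','sample_a') for r in place_of(p,n)[:2]])
```

```text
turn [-0.001  0.001 -0.   ] shift mm [44.4 -0.5 -0.2] at [0.4492 0.2895 0.0569] F [-0.67 -0.24 -0.06] t 17.45 w 0.0242 j6 0.53
[('sample', array([0.4474, 0.287 , 0.0548]), 0.67), ('sample', array([0.4503, 0.3244, 0.0718]), 0.58), ('sample_a', array([0.4474, 0.287 , 0.0548]), 0.67), ('sample_a', array([0.4503, 0.3244, 0.0718]), 0.58)]
```

View pics/w3.png

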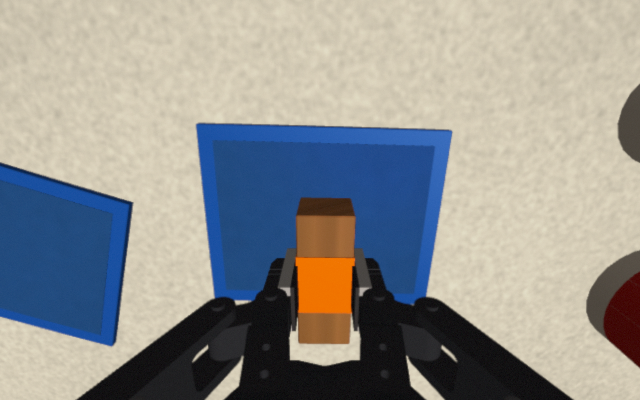

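The bar is held level at (325,270), over the board that spans columns 200–450. Lowering.

>>> move_arm(motion=[[[0, 0, 0, 12, 0, 0, 1], [0, 0, 0, 24, 0, 0, 1], [0, 0, 0, 34, 0, 0, 1], [0, 0, 0, 40, 0, 0, 1], [0, 0, 0, 42, 0, 0, 1]]])

```text
clock: 18.15
ee_pos: [0.4495, 0.2896, 0.0147]
tool_rot: [0.002, 1.57, -0.001]
ft_force: [0.1, -0.2, -0.2]
grip_width: 0.0247
```

>>> move_arm(motion=[[[0, 0, 0, 0.7, 0, 0, 1], [0, 0, 0, 1.5, 0, 0, 1], [0, 0, 0, 1.5, 0, 0, 1]]])

```text
clock: 18.45
ee_pos: [0.4496, 0.2897, 0.0133]
tool_rot: [0.002, 1.569, -0.0]
ft_force: [0.4, 0.5, -0.3]
grip_width: 0.0248
```

>>> move_arm(motion=[[[0, 0, 0, 0.7, 0, 0, 1], [0, 0, 0, 1, 0, 0, 1], [0, 0, 0, 1, 0, 0, 1]]])

```text
clock: 18.75
ee_pos: [0.4498, 0.2898, 0.0125]
tool_rot: [0.002, 1.569, -0.0]
ft_force: [-0.6, -0.6, -0.6]
grip_width: 0.0248
```

>>> move_arm(motion=[[[0, 0, 0, 0.5, 0, 0, 1], [0, 0, 0, 1, 0, 0, 1], [0, 0, 0, 1, 0, 0, 1]]])

```text
clock: 19.05
ee_pos: [0.4499, 0.2898, 0.0117]
tool_rot: [0.002, 1.569, -0.0]
ft_force: [-0.3, 0.1, 0.3]
grip_width: 0.0251
```

>>> move_arm(motion=[[[0, 0, 0, 0.5, 0, 0, 1], [0, 0, 0, 0.5, 0, 0, 1], [0, 0, 0, 0.5, 0, 0, 1]]])

```text
clock: 19.35
ee_pos: [0.45, 0.2898, 0.0115]
tool_rot: [0.002, 1.569, -0.0]
ft_force: [-1.6, -1.1, 5.6]
grip_width: 0.0249
```

Contact at 5.6 N. Opening gently, then retreating.

>>> move_arm(motion=[[[0, 0, 0, -0.3, 0, 0, 0.35], [0, 0, 0, -0.3, 0, 0, 0.2], [0, 0, 0, -0.3, 0, 0, 0.05], [0, 0, 0, -0.3, 0, 0, 0], [0, 0, 0, -0.3, 0, 0, 0]]])

```text
clock: 19.85
ee_pos: [0.4499, 0.2898, 0.0117]
tool_rot: [0.002, 1.569, -0.0]
ft_force: [0.3, 0.1, -0.7]
grip_width: 0.0429
```

>>> move_arm(motion=[[[0, 0, 0, -10, 0, 0, 0], [0, 0, 0, -30, 0, 0, 0], [0, 0, 0, -60, 0, 0, 0], [0, 0, 0, -100, 0, 0, 0], [0, 0, 0, -130, 0, 0, 0]]])

```text
clock: 20.35
ee_pos: [0.4503, 0.2901, 0.1447]
tool_rot: [0.003, 1.567, 0.001]
ft_force: [0.0, 0.1, -0.2]
grip_width: 0.0422
```

```bash
python3 - <<'E'
from h import *
p,C=cam("wrist"); save(p,"w4"); W=cloud(p,C)
print([(w(C,r['point']),r['confidence']) for r in place_of(p,'sample')[:2]])
for r in outline_of(p,"sample")[:1]:
    P=W[r["pixels"]&(p["depth"]>0)]; print(np.percentile(P[:,2],[5,50,95]),cv2.minAreaRect((P[P[:,2]>.025][:,:2]*1000).astype(np.float32)))
p,C=cam("top"); save(p,"top2")
delta([.449,.289,.2],0)
E
python3 lid.py
python3 -c "
import cv2;a=cv2.imread('pics/w4.png');b=cv2.imread('pics/top2.png')
cv2.imwrite('pics/fin.png',cv2.vconcat([cv2.resize(a,(480,300)),cv2.resize(b[80:340,150:566],(480,300))]))"
```

```text
[(array([0.4516, 0.293 , 0.0047]), 0.94), (array([0.4461, 0.3247, 0.0191]), 0.64)]
[0.0257 0.033  0.0343] ((450.5777893066406, 290.2793884277344), (69.87484741210938, 26.214885711669922), 89.06195831298828)
turn [-0.001  0.004 -0.002] shift mm [-56.7  -1.   -1.1] at [0.4503 0.2901 0.1433] F [-0.58  0.15 -1.3 ] t 20.55 w 0.0428 j6 0.53
lid front [[ 0.8347 -0.2674  0.0601]
 [ 0.8348 -0.2165  0.0605]
 [ 0.835  -0.2315  0.0599]] rear [[ 0.6353 -0.2345  0.0573]
 [ 0.6358 -0.2407  0.0555]
 [ 0.636  -0.2673  0.0543]]
0.65 0.0525; 0.68 0.0534; 0.71 0.0561; 0.74 0.0574; 0.77 0.0595; 0.8 0.061; 0.83 0.0623; turn [-1.572  0.002  0.001] shift mm [  89.5 -522.4  120.7] at [0.4493 0.2895 0.1417] F [-0.02  0.36  0.16] t 20.6 w 0.0432 j6 0.53
```

View pics/fin.png

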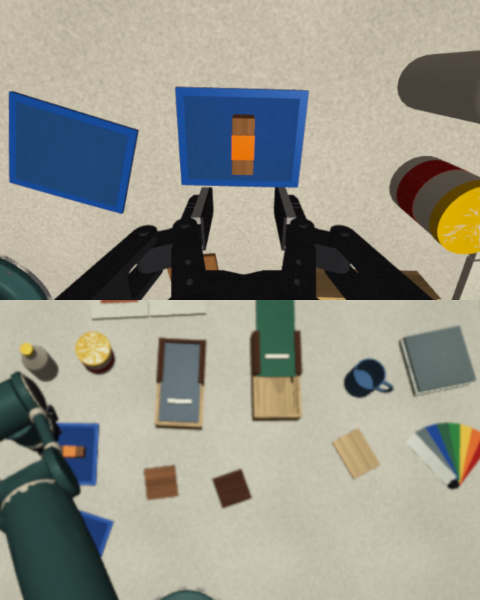

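The upper image shows the bar flat on the far board at (243,145). In the lower one the green lid is out with the well open and empty, the grey lid is shut and the rest is undisturbed. Handing in.

```bash
python3 -c "
from h import *
print(job_done())"
```

```text
the job is handed in; nothing more can be done
None
```

I opened the green case, took out the orange-banded bar and set it flat on the blue board farthest from the base. I handed the job in at about 20.6 s with the gripper clear of everything; no verdict was reported.

- **Lid:** I pressed the rear of the green lid until it bottomed, about 4.4 mm down at 7.5–8 N. The camera showed the front edge clear of the lip, so I pushed it forward. Downward force reached about 12 N early in the push, above the 5–10 N band but well under 30 N. The lid now sits about 94 mm forward: front edge at x ≈ 0.836, rear edge at x ≈ 0.635, resting on the lip with its rear end at the groove mouth.
- **Bar:** It touched down on the board at 5.6 N. The last check put its centre at (0.450, 0.290), level and near the board's centre, with its top at z ≈ 0.033. That matches the 6 mm board plus the 26 mm bar.
- **Other things:** In the last picture the grey lid is still shut, and nothing else in view had moved.

My two estimates of lid travel during the push differed by 2–5 mm: one from the top camera, one from the tool position. At the end they agreed within about 2 mm. No check failed.

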